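Lay a used syringe in the decay trough and lap its shield plates over it

TASK

Lay the orange-capped used syringe down in the open part of the steel decay trough; do not drop it. Then close the trough by sliding the stacked yellow shield plates out along it like roof shingles, without lifting them out: the top plate against the high end stop, the middle one halfway, the bottom one left where it is at the low end, so that each plate laps over the next by about 25 mm with no gap anywhere. Leave the grey lead pot, yellow holder and vial round the work as they stand.

Things in the scene. Friction and masses are not known exactly. Their poses are not given: they have to be found in the camera images.
- trough: Open steel trough fixed to the worktop, 292 mm long (its y axis), 138 mm wide (x), 65 mm high. Origin: centre of its underside, z up. Floor at z = 4 mm, 106 mm wide between dark lined walls; their tops are level ledges at z = 26 mm that carry the plates. Guides 130 mm apart rise to z = 65 mm on both sides. Clear length 280 mm; at the start the 165 mm near the high stop are open.
- high_stop (a point): Middle of the inner face of the high end stop (to z = 61 mm), at ledge height: trough y = -140 mm, z = 26 mm. Axes as the trough's.
- low_lip (a point): Middle of the inner face of the low lip at the stack's end: trough y = +140 mm, z = 26 mm. The lip is 6 mm thick and ends at z = 36 mm, below the top of the bottom plate, so a fingertip can pass over it to push the rear edges of the upper plates. Axes as the trough's.
- plate_top: Upper yellow shield plate with grey core, 0.4 to 0.6 kg, friction about 0.6. 124 mm across the trough (x), 110 mm along it (y), 12 mm thick, flat; too big to grasp flat. Origin: centre of its underside; axes as the trough's, rear edge at +y. Starts within 6 mm of flush on the middle plate, underside 50 mm above the trough's. Pushed on alone, it leaves the plate below in place.
- plate_middle: Middle plate, like plate_top; underside starts 38 mm above the trough's. A fingertip lowered behind the two upper plates pushes both together. Pushed over half off, a plate tips nose down onto the ledges, with any plate on it, sloping 8 degrees. Half way (centre at trough y = 0, rear edge y = 55 mm) its rear top edge is 53 mm above the trough's underside; its top surface falls to 38 mm at its nose.
- plate_bottom: Lowest yellow plate, like plate_top; lies on the ledges (underside 26 mm, top 38 mm above the trough's underside), rear edge within 4 mm of the low lip. It stays there; pushing the plates above it does not carry it along.
- syringe: Capped plastic syringe, 129 mm long, lying on the worktop, barrel 16 mm wide and 16 mm high, 0.03 kg; long orange cap towards its -y, plunger towards +y. Origin: on its underside under the barrel; z up. It runs from y = -55 mm (cap tip) to y = +74 mm (plunger end).
- syringe_mid (a point): Point on the syringe to grip, on the barrel near its balance point, 22 mm from the origin towards the plunger, 8 mm over its underside; axes as the syringe's.
- lead_pig: Bystander: grey lead pot with round knob, 46 mm diameter, 84 mm high, standing beyond the trough, on the left. Origin: centre of its underside.
- holder: Bystander: yellow square instrument holder with a black-rimmed slot on top, 38 x 39 x 75 mm, standing beyond the trough. Origin: centre of its underside.
- vial: Bystander: small glass vial with red cap, 28 mm diameter, 57 mm high, standing on the robot's side, between trough and syringe. Origin: centre of its underside.

How it is judged:
By the outcome, as a careful person would: the job done as asked, in the order asked, and still so for the second after the job is handed in, with the robot touching nothing.
It also fails if it takes over 48 s, if anything falls off the work surface, if the arm or the gripper's body presses on something with over 40 N, if the wrist force passes 120 N, or if a joint passes its speed limit or range.

ROBOT

A 6-joint arm with a two-finger parallel gripper is mounted at the origin on the work surface; the furniture and walls round the work are solid. World frame = base frame: x ahead of the robot, y to its left, z up, the work surface at z = 0. Lengths are in m, angles in rad, forces in N, time in s.
With the tool pointing down it reaches from about 0.375 to 0.9 m from the base axis. Payload 3.1 kg.
Tool frame: the origin (TCP) lies at the very end of the fingers, on their centre line; the grasp point (between the pads) lies 19 mm behind it; x points along the fingers, y is the direction in which the jaws open and shut, and the axes are right-handed (so a half turn about x gives the same grasp; the last joint's range is limited). The gripper opens to 85 mm and grips with 20 to 120 N. Pads are 22 mm wide; open, the fingers measure 114 mm over their backs; the gripper's body (76 mm by 85 mm) begins 54 mm behind the grasp point. The pads swing forward as they close: fully open they stand 13 mm farther back than shut.
Start: joints at [1.036, 0.527, 1.433, -0, 1.181, -0.178], TCP at [0.218, 0.586, 0.231] pointing down, gripper open.
Joint ranges: [-3.08, 3.08], [-0.75, 2.2], [0.22, 2.44], [-1.43, 4.57], [0, 2.65], [-2.85, 2.85]. Speed limits (rad/s): [2.79, 2.79, 3.14, 3.14, 3.14, 3.14].

INTERFACE

Orientations are given as a unit quaternion [w, x, y, z].
In Python, from workcell import bot gives the robot as it stands.
- The arm moves only by the shell command python3 -m inch 'ROWS' [OPENING]. ROWS is JSON, a list of rows, each a list of 2 entries, a list of its own where there are three numbers: the shift along the tool's x, y, z in m, then the turn about the tool's x in degrees. In form: [[[x, y, z], spin], ...]. A call has 1 to 12 rows; each row shifts and turns the commanded pose from where the row before left it, along the tool's axes as they then stand; what a row does not reach is not made up. A row lasts 1/10 s, in which the tool goes at most 50 mm and 8.59 degrees, less where a joint would pass 70% of its speed; a pose out of reach is approached as far as the arm can. A call is refused whole if a number of a shift passes 0.05 or a number of a turn 8.59, either way. A call with a gripper value outside its range is refused whole. OPENING is the gripper command: -1 is fully open, 1 is shut, values between are in proportion, set as the call begins (- or left out, the last holds). The fingers move at their own pace and stop on an object; the grip force is fixed at half the most. Time passes only in rows, so rows that do not move let the fingers close. It gives the time, the measured TCP pose, the force and the opening at its end, in the units of the state.
- bot.get_state(): the state, without advancing time (a new reading comes with each control period).
- bot.camera(name): name is "scene" or "top"; returns the picture (420x560x3 uint8, blue, green, red); there is no depth.
- bot.get_calibration(name): a dict with "fx", "fy", "cx", "cy" (pixels), "distortion" ([k1, k2, p1, p2, k3] as OpenCV has them; the pictures are not rectified), "position" and "attitude" of the camera in the world. Camera axes: x right, y up, looking along -z (the intrinsics and any distortion apply to the point x, -y, -z); pixel columns grow to the right and rows downward; lengths in m; the calibration is good to about 2 mm. A picture is of the moment at which its call begins. get_calibration takes no time and is no camera call.
- bot.close_job(): hands the job in, once; it reports no verdict.
The state is a dict: "t": time; "joint_pos": joint angles; "joint_velocities": joint speeds; "effort": joint torques, N m; "tool_pos": TCP position; "orientation": TCP orientation; "contact_force": force on the tool from outside, world axes, zero at the start; "torque": the same for the moment, N m; "gripper_width": finger opening in m.
Only numpy, scipy, OpenCV 4.12 (cv2) and the standard library are available. Lean on these libraries where they do the work, as an engineer would, in place of code of your own. Each camera call takes 0.05 s, during which the arm holds its last target.

## Working session

There is one attempt and no reset: what is moved stays moved. The work goes in short steps, Python scripts to look and compute and a shell command to move; the robot and the scene stay as the last step left them, time stands still between calls to the robot, and variables do not carry over. Pictures are saved under pics/ and viewed, and the job is handed in when it is done.

```bash
ls; mkdir -p pics
python3 - <<'E'
from workcell import bot
import cv2
s=bot.get_state(); print(s)
for n in ("scene","top"):
    im=bot.camera(n); cv2.imwrite(f"pics/{n}0.png",im); print(n,bot.get_calibration(n))
E
```

```text
pics
{'t': 0.0, 'joint_pos': array([ 1.03648012e+00,  5.28489703e-01,  1.43391695e+00,  2.94728001e-05,
        1.18138914e+00, -1.78442106e-01]), 'joint_velocities': array([-0.00027947, -0.00104999, -0.00187138,  0.0008966 , -0.00080212,
        0.00084761]), 'effort': array([-7.29956878e-05, -4.42351019e+01, -1.78029871e+01, -2.95312102e-04,
        8.43599351e-03,  2.86845619e-06]), 'tool_pos': array([0.21731404, 0.58523455, 0.2303145 ]), 'orientation': array([ 0.69566031,  0.1244348 ,  0.69622188, -0.12588805]), 'contact_force': array([0.33232523, 0.58506123, 0.64477274]), 'torque': array([-0.03904261, -0.01839416,  0.03732789]), 'gripper_width': 0.08535327928687107}
scene {'fx': 424.71642699991594, 'fy': 424.71642699991594, 'cx': 281.0828041148219, 'cy': 208.2728221239844, 'distortion': array([-0.10440931,  0.        ,  0.        ,  0.        ,  0.        ]), 'position': array([-0.08398564,  0.36808133,  0.5497392 ]), 'attitude': array([-0.41801583, -0.20678701,  0.4079259 ,  0.78491933])}
top {'fx': 396.25418156149044, 'fy': 396.25418156149044, 'cx': 283.29840227950905, 'cy': 210.32477923970384, 'distortion': array([-0.06723474,  0.        ,  0.        ,  0.        ,  0.        ]), 'position': array([ 0.35466002, -0.03825417,  0.92281281]), 'attitude': array([-0.70272541, -0.05212515,  0.06656486,  0.7064199 ])}
```

View pics/scene0.png

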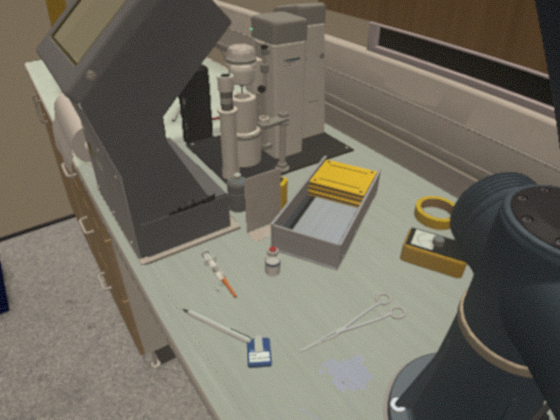

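View pics/top0.png

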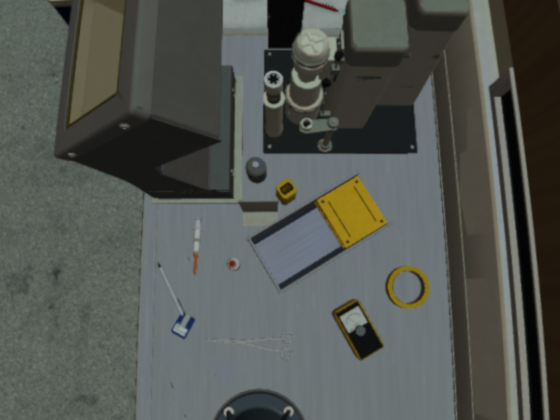

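The scene view shows the trough with its stack at about (340,185), the syringe at (220,275) and the vial at (272,262). The top view shows the trough from (270,262) to (350,212) and the syringe from (197,220) to (195,272). I'll zoom in next.

```bash
cat > h.py <<'E'
import numpy as np, cv2
from scipy.spatial.transform import Rotation as R
from workcell import bot
def cal(n):
    c=bot.get_calibration(n); K=np.array([[c["fx"],0,c["cx"]],[0,c["fy"],c["cy"]],[0,0,1]])
    q=c["attitude"]; M=R.from_quat([q[1],q[2],q[3],q[0]]).as_matrix()
    return K,np.array(c["distortion"]),np.array(c["position"]),M
def rays(n,uv):
    K,d,p,M=cal(n); u=cv2.undistortPoints(np.float64(uv).reshape(-1,1,2),K,d).reshape(-1,2)
    v=np.c_[u[:,0],-u[:,1],-np.ones(len(u))]@M.T
    return p,v
def plane(n,uv,z):
    p,v=rays(n,uv); return p+v*((z-p[2])/v[:,2])[:,None]
def proj(n,P):
    K,d,p,M=cal(n); c=(np.float64(P).reshape(-1,3)-p)@M; c=c*[1,-1,-1]
    return cv2.projectPoints(c,np.zeros(3),np.zeros(3),K,d)[0].reshape(-1,2)
def tri(uva,uvb):
    pa,va=rays("top",uva); pb,vb=rays("scene",uvb); out=[]
    for a,b in zip(va,vb):
        A=np.c_[a,-b]; s=np.linalg.lstsq(A,pb-pa,rcond=None)[0]
        out.append(np.r_[(pa+a*s[0]+pb+b*s[1])/2, np.linalg.norm(pa+a*s[0]-pb-b*s[1])])
    return np.array(out)
E
python3 - <<'E'
import cv2
t=cv2.imread("pics/top0.png"); s=cv2.imread("pics/scene0.png")
cv2.imwrite("pics/t_tr.png",cv2.resize(t[145:295,185:395],None,fx=3.8,fy=3.8,interpolation=cv2.INTER_CUBIC))
cv2.imwrite("pics/s_tr.png",cv2.resize(s[150:300,190:400],None,fx=3.8,fy=3.8,interpolation=cv2.INTER_CUBIC))
E
```

```text
(no output)
```

View pics/t_tr.png

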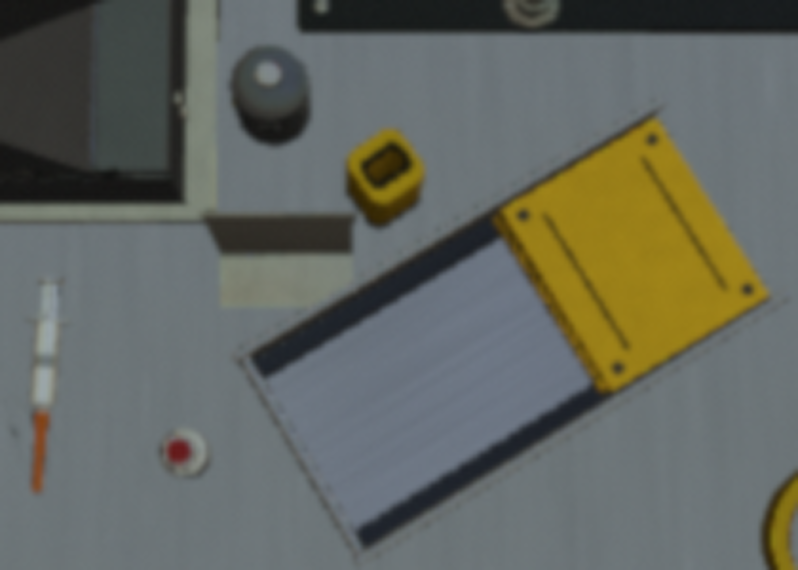

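View pics/s_tr.png

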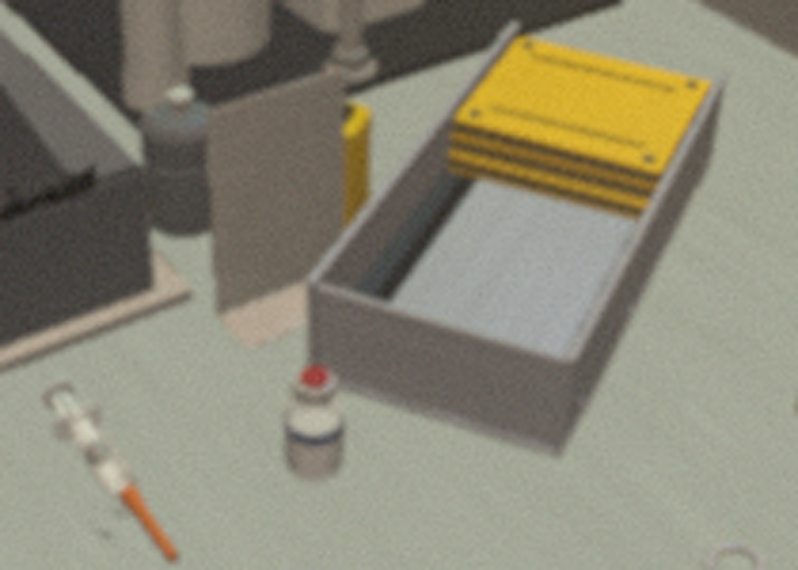

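Run:
```python
from h import *
np.set_printoptions(precision=4,suppress=True)
T=lambda a:(np.float64(a)+.5)/3.8-.5+[185,145]
S=lambda a:(np.float64(a)+.5)/3.8-.5+[190,150]
c=plane("top",T([(497,213),(657,118),(769,297),(608,392)]),.062)
print("plate corners",c); print(np.linalg.norm(np.diff(c,axis=0),axis=1), c.mean(0))
# 4 corner holes / triang
print("holes tri",tri(T([(523,215),(652,139),(747,289),(617,368)]),S([(475,113),(528,45),(692,85),(649,159)])))
print("plate corner tri",tri(T([(497,213),(657,118),(769,297),(608,392)]),S([(450,122),(517,38),(712,82),(655,172)])))
# trough high end outer corners (z~.063) 
g=plane("top",T([(240,357),(362,560),(660,108),(785,300)]),.065); print("trough",g)
d=g[2]-g[0]; print(np.degrees(np.arctan2(d[1],d[0])),np.linalg.norm(d),np.linalg.norm(g[1]-g[0]),g.mean(0))
print("hi corners tri",tri(T([(240,357),(362,560)]),S([(315,280),(578,362)])))
# syringe
print("syr cap tip, barrel/cap joint, flange, plunger end",plane("top",T([(37,490),(41,412),(47,322),(49,278)]),.008))
print(plane("scene",S([(173,556),(125,492),(88,422),(60,392)]),.008))
# vial cap, pig knob, holder, panel
print("vial",tri(T([(180,451)]),S([(315,376)])),"pig",tri(T([(268,72)]),S([(181,95)])))
print("vial base",plane("scene",S([(315,470)]),0),"pig",plane("scene",S([(188,228)]),0.0))
print("panel top corners",tri(T([(208,216),(352,216)]),S([(208,105),(343,70)])))
print("panel base", plane("top",T([(218,253),(350,253),(220,305),(352,305)]),0))
print("holder",plane("top",T([(348,172),(390,130),(424,165),(384,208)]),.075))
# upper dark corner edges
```

```text
plate corners [[ 0.5221 -0.1278  0.062 ]
 [ 0.5792 -0.2242  0.062 ]
 [ 0.4719 -0.2859  0.062 ]
 [ 0.4173 -0.1896  0.062 ]]
[0.112  0.1238 0.1106] [ 0.4976 -0.2069  0.062 ]
holes tri [[ 0.5199 -0.143   0.0655  0.001 ]
 [ 0.5654 -0.2203  0.065   0.0008]
 [ 0.4759 -0.2728  0.0646  0.001 ]
 [ 0.4305 -0.1951  0.0647  0.0011]]
plate corner tri [[ 0.5219 -0.1275  0.0634  0.0003]
 [ 0.5793 -0.224   0.0623  0.0004]
 [ 0.4713 -0.2852  0.065   0.0005]
 [ 0.4174 -0.1886  0.0657  0.001 ]]
trough [[ 0.4383  0.0211  0.065 ]
 [ 0.3239 -0.0479  0.065 ]
 [ 0.5845 -0.2256  0.065 ]
 [ 0.4697 -0.2944  0.065 ]]
-59.338895792187465 0.2867334035579548 0.13354997141957334 [ 0.4541 -0.1367  0.065 ]
hi corners tri [[ 0.4379  0.0207  0.0668  0.0006]
 [ 0.323  -0.0488  0.0634  0.0025]]
syr cap tip, barrel/cap joint, flange, plunger end [[0.3642 0.1464 0.008 ]
 [0.4109 0.1452 0.008 ]
 [0.4657 0.1431 0.008 ]
 [0.4929 0.1426 0.008 ]]
[[0.3667 0.1435 0.008 ]
 [0.4141 0.1425 0.008 ]
 [0.4667 0.1349 0.008 ]
 [0.4943 0.1366 0.008 ]]
vial [[0.3853 0.0552 0.0593 0.0002]] pig [[0.6    0.004  0.0852 0.0023]]
vial base [[0.3844 0.0554 0.    ]] pig [[0.5916 0.007  0.    ]]
panel top corners [[ 0.5078  0.0353  0.1356  0.0037]
 [ 0.5073 -0.0426  0.1314  0.0004]]
panel base [[ 0.5094  0.0397  0.    ]
 [ 0.5091 -0.0422  0.    ]
 [ 0.4769  0.0382  0.    ]
 [ 0.4765 -0.0433  0.    ]]
holder [[ 0.5439 -0.0409  0.075 ]
 [ 0.5687 -0.0653  0.075 ]
 [ 0.5479 -0.0848  0.075 ]
 [ 0.5227 -0.0615  0.075 ]]
```

```bash
cat >> h.py <<'E'
def tool():
    s=bot.get_state(); q=s["orientation"]; M=R.from_quat([q[1],q[2],q[3],q[0]]).as_matrix()
    return s,M
U=np.array([np.cos(np.radians(-59.5)),np.sin(np.radians(-59.5)),0]); V=np.array([-U[1],U[0],0]); C=np.array([.4541,-.1367,0])
def tp(y,x=0,z=0): return C+U*y+V*x+[0,0,z]   # x: along V (= -trough x)
def go(target,ydir=None):
    """ydir: desired world angle (deg) of tool y (mod 180). prints spin, then shift after spin"""
    s,M=tool(); t=0
    if ydir is not None:
        a=np.degrees(np.arctan2(M[1,1],M[0,1])); t=(a-ydir+90)%180-90
        # turn about tool x (down): positive spin lowers world angle
        M=M@R.from_euler("x",t,degrees=True).as_matrix()
    print("spin",round(t,2),"shift mm",np.round(1000*M.T@(np.array(target)-s["tool_pos"]),1))
def st():
    s,M=tool(); np.set_printoptions(precision=4,suppress=True)
    d=s["tool_pos"]-C; print("t",s["t"],"pos",s["tool_pos"],"trough y,x(V) mm",np.round(1000*d@U,1),np.round(1000*d@V,1),"w",round(s["gripper_width"],4),"F",s["contact_force"],"j",s["joint_pos"])
    print("axes x,y,z",M[:,0],M[:,1],M[:,2], "yang",np.degrees(np.arctan2(M[1,1],M[0,1])))
E
python3 - <<'E'
from h import *
st()
print("hood corner",tri([(70,153)],[(92,75)]))
print("hood base corners",plane("top",[(150,200),(241,200)],0.0))
t=cv2.imread("pics/top0.png").astype(int); b,g,r=[t[...,i] for i in range(3)]
m=((r-b>60)&(g<140)&(r>110)); m[:, :180]=0; m[:,215:]=0; m[:220]=0;m[285:]=0
v,u=np.nonzero(m); print(len(u)); P=plane("top",np.c_[u,v],.007); print(P.mean(0),P.min(0),P.max(0))
go([.441,.144,.10],90-1.7)
E
```

```text
t 0.1 pos [0.2174 0.5853 0.2304] trough y,x(V) mm -742.3 162.5 w 0.085 F [-0.1679 -0.0925 -0.2378] j [ 1.0365  0.5284  1.4338 -0.      1.1814 -0.1784]
axes x,y,z [-0.001  -0.0017 -1.    ] [ 0.3484  0.9374 -0.002 ] [ 0.9374 -0.3484 -0.0003] yang 69.61194393529408
hood corner [[0.5348 0.2617 0.3659 0.0058]]
hood base corners [[0.5372 0.2588 0.    ]
 [0.5364 0.0424 0.    ]]
46
[0.3897 0.146  0.007 ] [0.3655 0.1417 0.007 ] [0.4088 0.1487 0.007 ]
spin -18.69 shift mm [ 131.  -434.2  236.8]
```

```bash
python3 -m inch '[[[0,0,0],-6.23],[[0,0,0],-6.23],[[0,0,0],-6.23],[[0,-0.036,0.0197],0],[[0,-0.036,0.0197],0],[[0,-0.036,0.0197],0],[[0,-0.036,0.0197],0],[[0,-0.036,0.0197],0],[[0,-0.036,0.0197],0],[[0,-0.036,0.0197],0],[[0,-0.036,0.0197],0],[[0,-0.036,0.0197],0]]' -1; python3 -c "
from h import *
st(); go([.441,.144,.10],88.3)"
```

```text
t: 1.3
tool_pos: [0.3856, 0.2552, 0.2312]
orientation: [0.707, 0.01, 0.707, -0.01]
contact_force: [1.2, 0.3, 0.0]
gripper_width: 0.0858
t 1.3 pos [0.3856 0.2552 0.2312] trough y,x(V) mm -372.4 139.9 w 0.0858 F [1.1762 0.3439 0.0012] j [ 0.3422  0.3101  1.8264 -0.      1.0054 -1.1992]
axes x,y,z [-0.0004 -0.0001 -1.    ] [ 0.0294  0.9996 -0.0001] [ 0.9996 -0.0294 -0.0004] yang 88.31519763449025
spin 0.02 shift mm [ 131.2 -109.5   58.7]
```

```bash
python3 -m inch '[[[0,-0.0274,0.0147],0],[[0,-0.0274,0.0147],0],[[0,-0.0274,0.0147],0],[[0,-0.0274,0.0147],0],[[0.035,0,0],0],[[0.035,0,0],0],[[0.03,0,0],0],[[0,0,0],0]]' -; python3 -c "
from h import *
st(); go([.441,.144,.002],88.3)
for n in ('top','scene'): cv2.imwrite(f'pics/{n}1.png',cv2.resize(bot.camera(n)[150:330,130:330],None,fx=3.3,fy=3.3,interpolation=cv2.INTER_CUBIC))"
```

```text
t: 2.1
tool_pos: [0.4378, 0.145, 0.1282]
orientation: [0.704, 0.01, 0.71, -0.011]
contact_force: [0.2, 0.6, 0.0]
gripper_width: 0.0855
t 2.1 pos [0.4378 0.145  0.1282] trough y,x(V) mm -250.9 128.9 w 0.0855 F [0.1567 0.5574 0.0164] j [ 0.0767  0.488   1.9277 -0.      0.7351 -1.464 ]
axes x,y,z [-0.0092 -0.0007 -1.    ] [ 0.0301  0.9995 -0.001 ] [ 0.9995 -0.0301 -0.0091] yang 88.27372980550916
spin -0.03 shift mm [126.1  -0.7   4.4]
```

View pics/scene1.png

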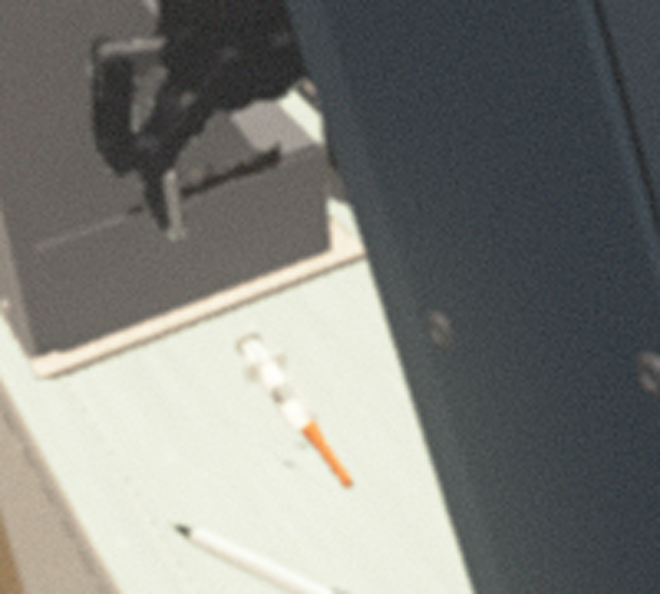

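View pics/top1.png

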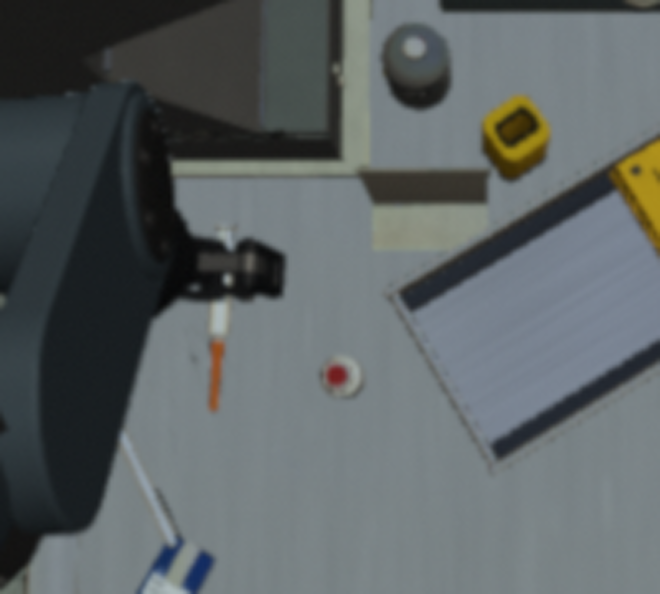

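The gripper straddles the barrel, with the fingers at about (230,270) in the top crop. I'll descend and grip.

```bash
python3 -m inch '[[[0.03,0,0.002],0],[[0.03,0,0.0015],0],[[0.03,0,0],0],[[0.02,0,0],0],[[0.012,0,0],0],[[0,0,0],0],[[0,0,0],0]]' -1; python3 -c "
from h import *
st(); go([.441,.144,.003],88.3)"
```

```text
t: 2.9
tool_pos: [0.4454, 0.1455, 0.0104]
orientation: [0.708, 0.01, 0.706, -0.01]
contact_force: [-0.0, 0.5, 0.0]
gripper_width: 0.0855
t 2.9 pos [0.4454 0.1455 0.0104] trough y,x(V) mm -247.6 135.7 w 0.0855 F [-0.0268  0.4958  0.027 ] j [ 0.0767  0.7346  1.9749  0.      0.4298 -1.4648]
axes x,y,z [ 0.0022  0.0002 -1.    ] [0.0294 0.9996 0.0002] [ 0.9996 -0.0294  0.0022] yang 88.3161034958222
spin 0.02 shift mm [ 7.4 -1.7 -4.3]
```

```bash
python3 -m inch '[[[0.0075,-0.0015,-0.004],0],[[0,0,0],0]]' -1; python3 -m inch '[[[0,0,0],0],[[0,0,0],0],[[0,0,0],0],[[0,0,0],0],[[0,0,0],0],[[0,0,0],0],[[0,0,0],0],[[0,0,0],0]]' 1; python3 -c "
from h import *
st()"
```

```text
t: 3.1
tool_pos: [0.4396, 0.1439, 0.0021]
orientation: [0.707, 0.01, 0.707, -0.01]
contact_force: [0.3, 0.5, 0.1]
gripper_width: 0.0855
t: 3.9
tool_pos: [0.4404, 0.144, 0.0021]
orientation: [0.707, 0.011, 0.707, -0.01]
contact_force: [-0.1, 0.5, 5.4]
gripper_width: 0.0137
t 3.9 pos [0.4404 0.144  0.0021] trough y,x(V) mm -248.8 130.6 w 0.0137 F [-0.1466  0.4969  5.423 ] j [ 0.074   0.7514  1.988   0.      0.4018 -1.4671]
axes x,y,z [ 0.0004  0.     -1.    ] [0.0297 0.9996 0.0001] [ 0.9996 -0.0297  0.0004] yang 88.30067945358547
```

```bash
python3 -m inch '[[[-0.01,0,0],0],[[-0.02,0,0],0],[[-0.03,0,0],0],[[-0.035,0,0],0],[[-0.03,0,0],0],[[-0.02,0,0],0],[[0,0,0],0]]' -; python3 -c "
from h import *
st(); go(tp(-.055,0,.147),30.5)
for n in ('top','scene'): cv2.imwrite(f'pics/{n}2.png',cv2.resize(bot.camera(n)[130:310,130:330],None,fx=3.3,fy=3.3,interpolation=cv2.INTER_CUBIC))"
```

```text
t: 4.6
tool_pos: [0.4419, 0.1442, 0.1496]
orientation: [0.709, 0.011, 0.705, -0.01]
contact_force: [0.8, -0.4, -0.5]
gripper_width: 0.0133
t 4.6 pos [0.4419 0.1442 0.1496] trough y,x(V) mm -248.2 132.1 w 0.0133 F [ 0.831  -0.3852 -0.479 ] j [ 0.0743  0.4469  1.9118 -0.      0.7765 -1.4672]
axes x,y,z [ 0.0064  0.0004 -1.    ] [0.0293 0.9996 0.0006] [ 0.9995 -0.0293  0.0064] yang 88.32030212749925
spin 57.82 shift mm [   2.4 -132.1  193.2]
```

View pics/scene2.png

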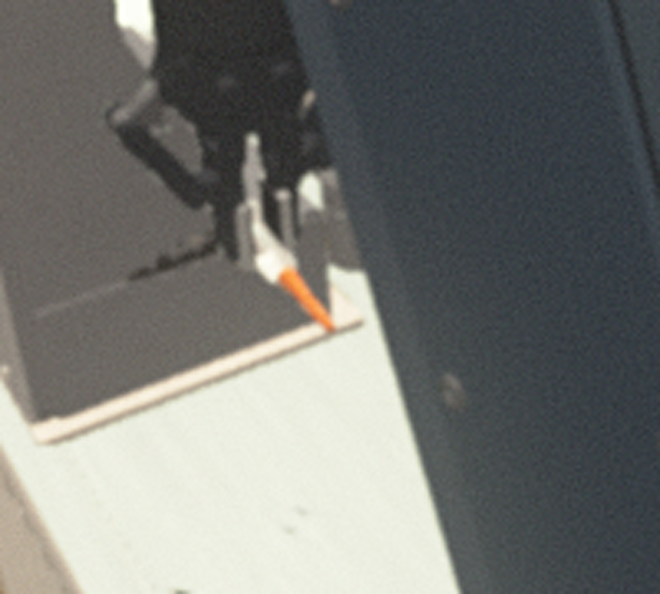

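View pics/top2.png

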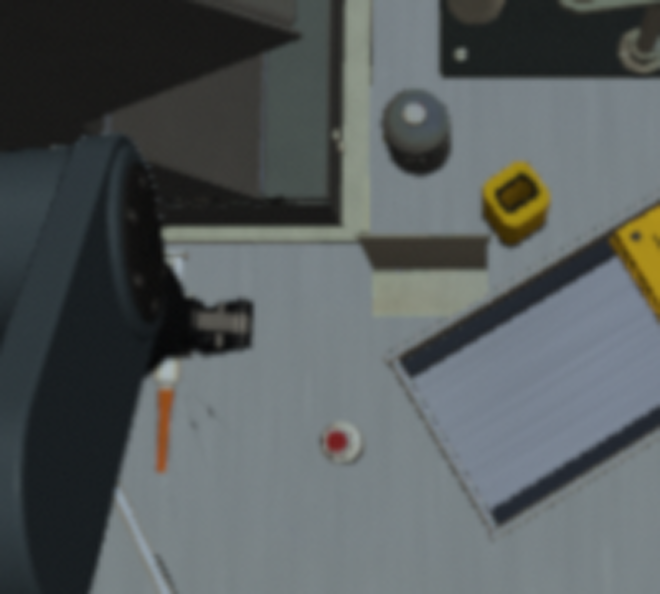

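The syringe is held, with its cap tip at (162,470) in the top crop and (330,325) in the scene crop. I'll triangulate both ends to check that it is level.

Run:
```python
from h import *
f=lambda a:(np.float64(a)+.5)/3.3-.5+[130,130]
print(tri(f([(162,471),(166,388),(176,256)]),f([(332,327),(287,275),(250,140)])))
im=bot.camera("scene"); cv2.imwrite("pics/s3.png",cv2.resize(im[130:240,160:270],None,fx=5.4,fy=5.4,interpolation=cv2.INTER_CUBIC))
```

```text
[[0.36447905 0.14575636 0.15676524 0.00158954]
 [0.41225807 0.14453179 0.15621561 0.00291525]
 [0.4823825  0.12991638 0.19194977 0.00971738]]
```

View pics/s3.png

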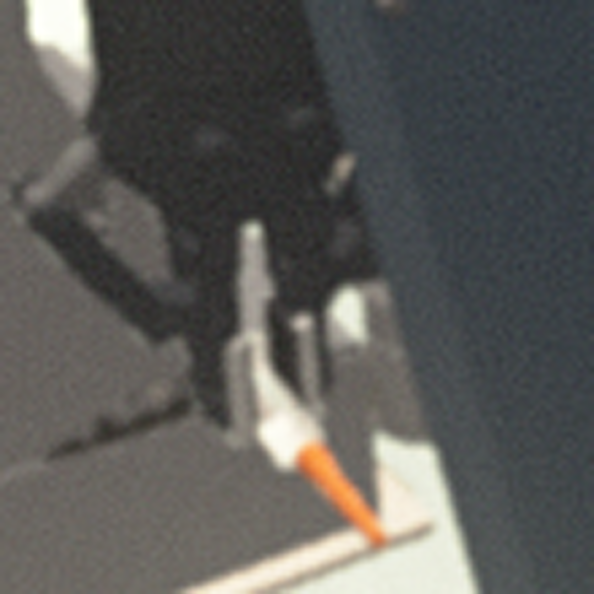

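```bash
python3 -m inch '[[[0,0,0],8.26],[[0,0,0],8.26],[[0,0,0],8.26],[[0,0,0],8.26],[[0,0,0],8.26],[[0,0,0],8.26],[[0,0,0],8.26],[[0,-0.022,0.034],0],[[0,-0.022,0.034],0],[[0,-0.022,0.034],0],[[0,-0.022,0.034],0],[[0,-0.022,0.034],0]]' -; python3 -c "
from h import *
st(); go(tp(-.045,0,.147),30.5)"
```

```text
t: 5.95
tool_pos: [0.4305, -0.0594, 0.1454]
orientation: [0.613, 0.351, 0.615, -0.351]
contact_force: [0.6, 0.2, -1.3]
gripper_width: 0.0134
t 5.95 pos [ 0.4305 -0.0594  0.1454] trough y,x(V) mm -78.6 18.8 w 0.0134 F [ 0.6122  0.1548 -1.3017] j [-0.3956  0.4271  1.9806  0.0001  0.7375 -0.9278]
axes x,y,z [-0.0033  0.0014 -1.    ] [ 0.8617  0.5074 -0.0021] [ 0.5074 -0.8617 -0.0029] yang 30.492652130157854
spin -0.01 shift mm [ -1.7 -18.8  33.6]
```

```bash
python3 -m inch '[[[0,-0.0188,0.033],0],[[0,0,0],0],[[0,0,0],0]]' -; python3 -c "
from h import *
st(); go(tp(-.045,0,.010),30.5)
for n in ('top','scene'): cv2.imwrite(f'pics/{n}4.png',cv2.resize(bot.camera(n)[130:310,200:400],None,fx=3.3,fy=3.3,interpolation=cv2.INTER_CUBIC))"
```

```text
t: 6.25
tool_pos: [0.4312, -0.0966, 0.1456]
orientation: [0.612, 0.352, 0.615, -0.352]
contact_force: [-0.6, -0.2, 0.1]
gripper_width: 0.0135
t 6.25 pos [ 0.4312 -0.0966  0.1456] trough y,x(V) mm -46.2 0.7 w 0.0135 F [-0.6416 -0.18    0.09  ] j [-0.4743  0.4342  1.963   0.0003  0.7481 -1.004 ]
axes x,y,z [-0.0032  0.0019 -1.    ] [ 0.8631  0.505  -0.0018] [ 0.505  -0.8631 -0.0032] yang 30.331181794989984
spin -0.17 shift mm [135.5  -0.4   1.6]
```

View pics/top4.png

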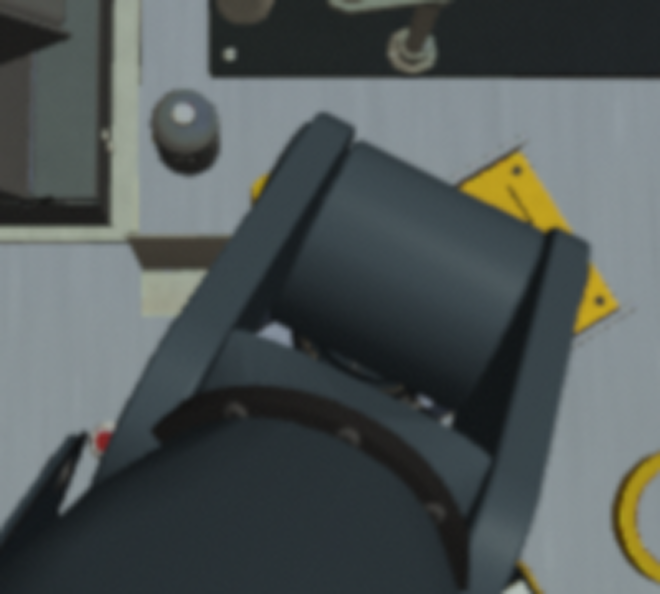

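View pics/scene4.png

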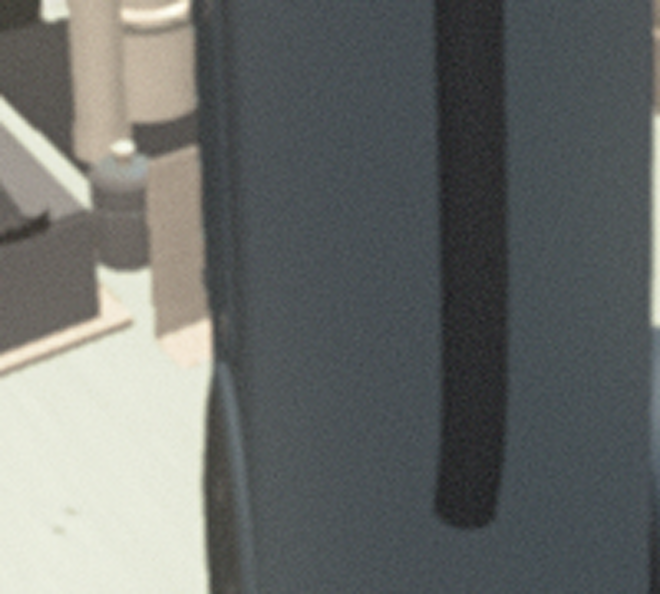

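```bash
python3 -m inch '[[[0.03,0,0],0],[[0.03,0,0.001],0],[[0.03,0,0],0],[[0.02,0,0],0],[[0.015,0,0],0],[[0,0,0],0]]' -; python3 -c "
from h import *
st(); go(tp(-.045,0,.006),30.5)"
```

```text
t: 6.95
tool_pos: [0.4313, -0.095, 0.0201]
orientation: [0.612, 0.35, 0.616, -0.35]
contact_force: [0.6, -0.4, -0.3]
gripper_width: 0.0136
t 6.95 pos [ 0.4313 -0.095   0.0201] trough y,x(V) mm -47.5 1.6 w 0.0136 F [ 0.5991 -0.4286 -0.3026] j [-0.4708  0.7052  2.0352  0.0001  0.4064 -1.0056]
axes x,y,z [-0.0047  0.0024 -1.    ] [ 0.8605  0.5095 -0.0028] [ 0.5095 -0.8605 -0.0045] yang 30.632475008304976
spin 0.13 shift mm [14.1 -1.5  2.6]
```

```bash
python3 -m inch '[[[0.006,0,0],0],[[0.005,0,0],0],[[0,0,0],0],[[0,0,0],0]]' -; python3 -c "
from h import *
st()"
```

```text
t: 7.35
tool_pos: [0.433, -0.0972, 0.0112]
orientation: [0.614, 0.351, 0.614, -0.351]
contact_force: [0.0, -1.1, -0.7]
gripper_width: 0.0134
t 7.35 pos [ 0.433  -0.0972  0.0112] trough y,x(V) mm -44.8 1.9 w 0.0134 F [ 0.0441 -1.0761 -0.7219] j [-0.4735  0.7258  2.0362  0.      0.3788 -1.0058]
axes x,y,z [ 0.0006 -0.0003 -1.    ] [0.8617 0.5075 0.0004] [ 0.5075 -0.8617  0.0006] yang 30.49590178533086
```

Lower gently in 2 mm steps until contact.

```bash
python3 -m inch '[[[0.002,0,0],0],[[0.0015,0,0],0],[[0,0,0],0]]' -;  python3 -m inch '[[[0.001,0,0],0],[[0,0,0],0]]' -
```

```text
t: 7.65
tool_pos: [0.4328, -0.0973, 0.0073]
orientation: [0.614, 0.351, 0.614, -0.351]
contact_force: [0.1, -0.6, -0.2]
gripper_width: 0.0136
t: 7.85
tool_pos: [0.4327, -0.0972, 0.0062]
orientation: [0.614, 0.351, 0.614, -0.351]
contact_force: [-0.1, 0.6, -0.6]
gripper_width: 0.0135
```

```bash
python3 -m inch '[[[0.001,0,0],0],[[0,0,0],0]]' -;  python3 -m inch '[[[0,0,0],0],[[0,0,0],0],[[0,0,0],0],[[0,0,0],0],[[0,0,0],0]]' 0.2; python3 -m inch '[[[-0.01,0,0],0],[[-0.02,0,0],0],[[-0.03,0,0],0],[[-0.04,0,0],0],[[-0.04,0,0],0],[[0,0,0],0]]' 0.2;python3 -c "
from h import *
st(); go(tp(.175,0,.145),30.5)"
```

```text
t: 8.05
tool_pos: [0.4328, -0.0972, 0.0061]
orientation: [0.614, 0.351, 0.614, -0.351]
contact_force: [-0.9, -0.5, 9.2]
gripper_width: 0.0133
t: 8.55
tool_pos: [0.4328, -0.0972, 0.0052]
orientation: [0.614, 0.351, 0.614, -0.351]
contact_force: [0.3, -0.9, -0.2]
gripper_width: 0.0344
t: 9.15
tool_pos: [0.4356, -0.0984, 0.1501]
orientation: [0.618, 0.351, 0.61, -0.351]
contact_force: [0.5, 0.0, -0.1]
gripper_width: 0.0344
t 9.15 pos [ 0.4356 -0.0984  0.1501] trough y,x(V) mm -42.4 3.5 w 0.0344 F [ 0.5312  0.0042 -0.0795] j [-0.4734  0.4258  1.958   0.      0.7468 -1.0059]
axes x,y,z [ 0.0099 -0.005  -0.9999] [0.8615 0.5077 0.0059] [ 0.5076 -0.8615  0.0093] yang 30.508312230818046
spin 0.01 shift mm [  7.1  -3.5 217.4]
```

```bash
python3 -m inch '[[[0,-0.0035,0.02],0],[[0,0,0.04],0],[[0,0,0.04],0],[[0,0,0.04],0],[[0,0,0.04],0],[[0,0,0.03],0],[[0,0,0],0],[[0,0,0],0]]' -0.18; python3 -c "
from h import *
st(); go(tp(.165,0,.047),30.5)
for n in ('top','scene'): cv2.imwrite(f'pics/{n}5.png',cv2.resize(bot.camera(n)[130:310,200:420],None,fx=3.3,fy=3.3,interpolation=cv2.INTER_CUBIC))"
```

```text
t: 9.95
tool_pos: [0.5354, -0.2796, 0.1444]
orientation: [0.613, 0.351, 0.615, -0.351]
contact_force: [-0.6, 0.4, -0.3]
gripper_width: 0.0506
t 9.95 pos [ 0.5354 -0.2796  0.1444] trough y,x(V) mm 164.4 -2.5 w 0.0506 F [-0.6347  0.3585 -0.2616] j [-0.6662  0.6083  1.5636  0.0002  0.9722 -1.1975]
axes x,y,z [-0.002   0.0017 -1.    ] [ 0.8622  0.5065 -0.0008] [ 0.5065 -0.8622 -0.0025] yang 30.43329962126007
spin -0.07 shift mm [97.4  2.6  0.8]
```

View pics/top5.png

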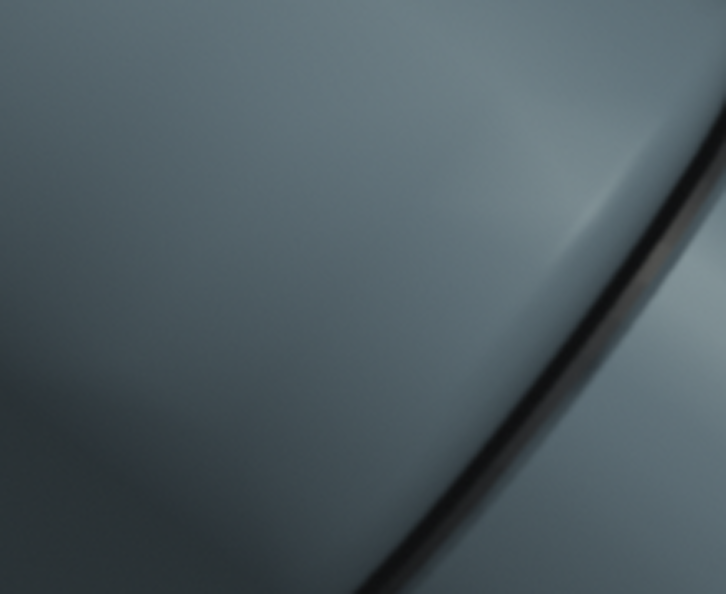

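View pics/scene5.png

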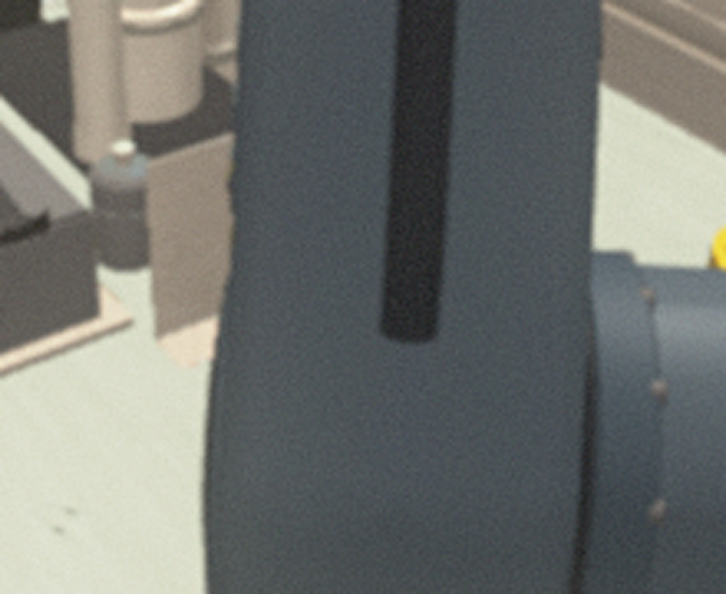

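Both views are blocked by the arm, so I'll step aside to check the syringe before pushing.

```bash
python3 -m inch '[[[0,0,-0.045],0],[[0,0,-0.045],0],[[0,0,-0.045],0],[[0,0,-0.045],0],[[0,0,-0.045],0],[[0,0,-0.045],0],[[0,0.02,-0.04],0],[[0,0.03,-0.035],0],[[0,0.03,-0.035],0],[[0,0.03,-0.03],0],[[0,0,0],0]]' -0.18; python3 -c "
from h import *
st()
for n in ('top','scene'):
  im=bot.camera(n); cv2.imwrite(f'pics/{n}6r.png',im);cv2.imwrite(f'pics/{n}6.png',cv2.resize(im[130:310,180:400],None,fx=3.3,fy=3.3,interpolation=cv2.INTER_CUBIC))"
```

```text
t: 11.15
tool_pos: [0.4227, 0.1338, 0.1458]
orientation: [0.616, 0.349, 0.615, -0.348]
contact_force: [-0.9, -1.2, 0.4]
gripper_width: 0.0506
t 11.15 pos [0.4227 0.1338 0.1458] trough y,x(V) mm -249.0 110.3 w 0.0506 F [-0.9093 -1.1756  0.4313] j [ 0.0529  0.4335  1.9633  0.0014  0.7426 -0.4881]
axes x,y,z [ 0.0021  0.0011 -1.    ] [0.8577 0.5141 0.0023] [ 0.5141 -0.8577  0.0002] yang 30.94024857394581
```

View pics/top6.png

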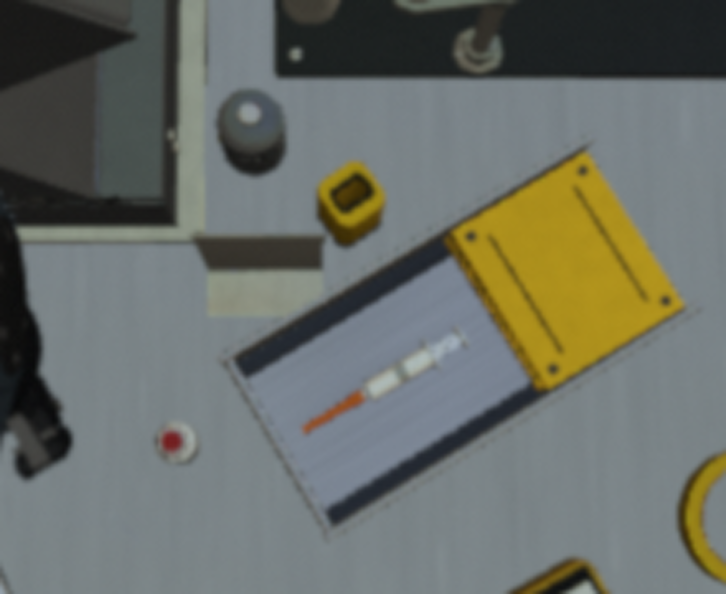

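View pics/scene6.png

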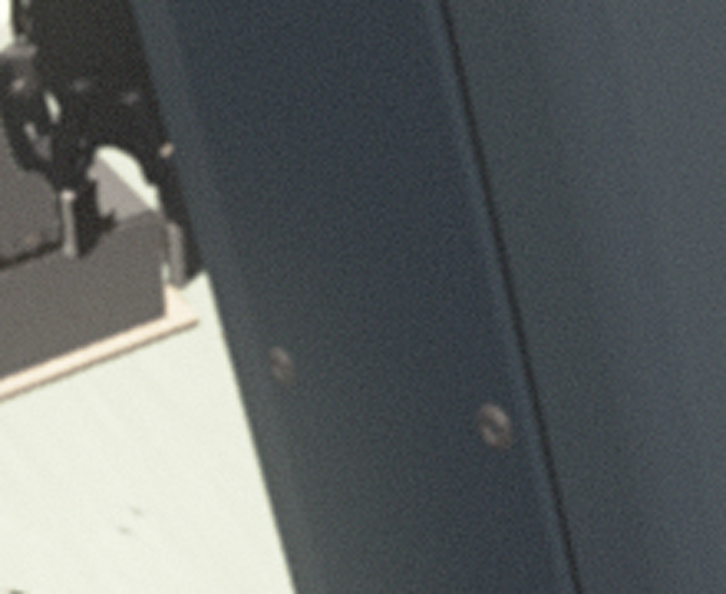

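The top view shows the syringe lying flat along the middle of the trough, with its cap tip at (303,430) and its plunger at (460,340). The stack has not moved. I'll refine the trough offsets from this picture.

```bash
python3 - <<'E'
from h import *
np.set_printoptions(precision=1,suppress=True)
f=lambda a:(np.float64(a)+.5)/3.3-.5+[180,130]
g=lambda uv,z:print(z,np.c_[(plane("top",f(uv),z)-C)@U,(plane("top",f(uv),z)-C)@V]*1000)
g([(236,366),(246,378),(331,526),(328,508)],.026)
g([(223,358),(330,537),(589,146),(697,308)],.065)
g([(446,236),(587,151),(685,305),(545,392)],.062)
g([(303,430),(463,337)],.01)
E
python3 - <<'E'
import cv2
t=cv2.imread("pics/top6r.png")
cv2.imwrite("pics/z1.png",cv2.resize(t[225:300,240:295],None,fx=8,fy=8,interpolation=cv2.INTER_CUBIC))
cv2.imwrite("pics/z2.png",cv2.resize(t[165:255,310:395],None,fx=6.6,fy=6.6,interpolation=cv2.INTER_CUBIC))
E
```

```text
0.026 [[-140.    63.3]
 [-138.3   52.7]
 [-139.5  -63. ]
 [-135.1  -51.6]]
0.065 [[-144.5   67.9]
 [-143.4  -67.5]
 [ 141.4   65.8]
 [ 143.8  -65.1]]
0.062 [[ 25.1  62.9]
 [139.2  63.9]
 [138.9 -59.3]
 [ 26.5 -59.9]]
0.01 [[-122.6    2.9]
 [   7.1    1.1]]
```

View pics/z1.png

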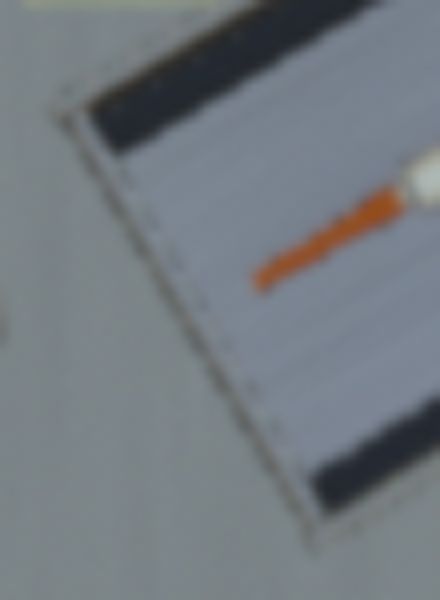

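View pics/z2.png

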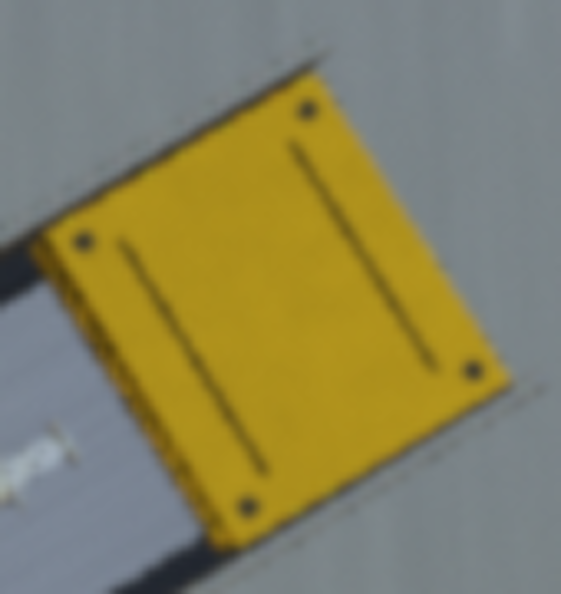

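```bash
python3 -m inch '[[[0,-0.03,0.03],0],[[0,-0.03,0.035],0],[[0,-0.03,0.035],0],[[0,-0.02,0.04],0],[[0,0,0.045],0],[[0,0,0.045],0],[[0,0,0.045],0],[[0,0,0.045],0],[[0,0,0.045],0],[[0,0,0.045],0],[[0,0,0],0],[[0,0,0],0]]' -0.18; python3 -c "
from h import *
st(); go(tp(.163,0.001,.06),30.5); go(tp(.163,0.001,.042),30.5)"
```

```text
t: 12.45
tool_pos: [0.5343, -0.2814, 0.1447]
orientation: [0.612, 0.352, 0.614, -0.352]
contact_force: [-1.1, 0.1, -0.3]
gripper_width: 0.0502
t 12.45 pos [ 0.5343 -0.2814  0.1447] trough y,x(V) mm 165.4 -4.4 w 0.0502 F [-1.1119  0.1478 -0.3473] j [-0.6696  0.6076  1.5641 -0.0001  0.9723 -1.1979]
axes x,y,z [-0.0019  0.0014 -1.    ] [ 0.8636  0.5042 -0.001 ] [ 0.5042 -0.8636 -0.0022] yang 30.27624997799735
spin -0.22 shift mm [84.7  5.4 -2.2]
spin -0.22 shift mm [102.7   5.5  -2.1]
```

```bash
python3 -m inch '[[[0,0.005,0],0],[[0.03,0,0],0],[[0.03,0,0],0],[[0.025,0,0],0],[[0.01,0,0],0],[[0,0,0],0],[[0,0,0],0]]' -0.18; python3 -c "
from h import *
st(); go(tp(.163,0.001,.042),30.5)"
```

```text
t: 13.15
tool_pos: [0.5409, -0.2771, 0.0512]
orientation: [0.614, 0.351, 0.614, -0.351]
contact_force: [-0.4, -0.5, -0.2]
gripper_width: 0.0503
t 13.15 pos [ 0.5409 -0.2771  0.0512] trough y,x(V) mm 165.1 3.5 w 0.0503 F [-0.3533 -0.5053 -0.1828] j [-0.6571  0.7484  1.6053  0.      0.7869 -1.1897]
axes x,y,z [ 0.0007 -0.0005 -1.    ] [0.8615 0.5078 0.0004] [ 0.5078 -0.8615  0.0008] yang 30.514754461942196
spin 0.01 shift mm [ 9.2 -2.5 -2.1]
```

```bash
python3 -m inch '[[[0.01,-0.002,0],0],[[0,0,-0.005],0],[[0,0,-0.003],0],[[0,0,0],0],[[0,0,0],0]]' -0.18; python3 -c "
from h import *
st()"; python3 -m inch '[[[0,0,-0.004],0],[[0,0,-0.004],0],[[0,0,-0.004],0],[[0,0,0],0]]'; python3 -c "
from h import *
st()"
```

```text
t: 13.65
tool_pos: [0.535, -0.2715, 0.0407]
orientation: [0.614, 0.351, 0.614, -0.351]
contact_force: [-0.1, -0.2, 0.1]
gripper_width: 0.05
t 13.65 pos [ 0.535  -0.2715  0.0407] trough y,x(V) mm 157.2 1.3 w 0.05 F [-0.074  -0.1849  0.1353] j [-0.6557  0.7585  1.6291 -0.      0.7533 -1.1879]
axes x,y,z [ 0.0005 -0.0004 -1.    ] [0.8617 0.5075 0.0002] [ 0.5075 -0.8617  0.0006] yang 30.494529604525567
t: 14.05
tool_pos: [0.53, -0.2625, 0.0407]
orientation: [0.615, 0.35, 0.612, -0.351]
contact_force: [2.2, -3.7, -2.2]
gripper_width: 0.0504
t 14.05 pos [ 0.53   -0.2625  0.0407] trough y,x(V) mm 146.9 1.5 w 0.0504 F [ 2.2053 -3.7053 -2.2426] j [-0.6484  0.7505  1.6546 -0.0008  0.732  -1.18  ]
axes x,y,z [ 0.0033 -0.0032 -1.    ] [0.8617 0.5075 0.0012] [ 0.5075 -0.8616  0.0044] yang 30.4971822040153
```

Contact shows at about 4 N. I'll push on.

```bash
python3 -m inch '[[[0,0,-0.008],0],[[0,0,-0.008],0],[[0,0,-0.008],0],[[0,0,-0.008],0],[[0,0,-0.008],0],[[0,0,0],0]]'; python3 -m inch '[[[0,0,-0.008],0],[[0,0,-0.008],0],[[0,0,-0.008],0],[[0,0,-0.006],0],[[0,0,0],0]]'; python3 -c "
from h import *
st()"
```

```text
t: 14.65
tool_pos: [0.5095, -0.2272, 0.0408]
orientation: [0.615, 0.351, 0.613, -0.351]
contact_force: [2.3, -1.6, -0.4]
gripper_width: 0.0505
t: 15.15
tool_pos: [0.4972, -0.2046, 0.0423]
orientation: [0.618, 0.35, 0.61, -0.351]
contact_force: [3.3, -7.4, 6.1]
gripper_width: 0.0506
t 15.15 pos [ 0.4972 -0.2046  0.0423] trough y,x(V) mm 80.4 2.6 w 0.0506 F [ 3.3271 -7.3657  6.1342] j [-0.5976  0.7057  1.7989 -0.0026  0.6251 -1.1292]
axes x,y,z [ 0.009  -0.0079 -0.9999] [0.8609 0.5087 0.0037] [ 0.5087 -0.8609  0.0114] yang 30.580278372008692
```

```bash
python3 -m inch '[[[0,0,0],0],[[0,0,0],0]]'; python3 -c "
from h import *
st()"
```

```text
t: 15.35
tool_pos: [0.4972, -0.2046, 0.0423]
orientation: [0.618, 0.35, 0.61, -0.351]
contact_force: [4.3, -7.6, 5.3]
gripper_width: 0.0503
t 15.35 pos [ 0.4972 -0.2046  0.0423] trough y,x(V) mm 80.4 2.6 w 0.0503 F [ 4.2712 -7.598   5.2715] j [-0.5977  0.706   1.7985 -0.0021  0.626  -1.1293]
axes x,y,z [ 0.0086 -0.0073 -0.9999] [0.8611 0.5084 0.0036] [ 0.5083 -0.8611  0.0107] yang 30.556100669279772
```

```bash
python3 -m inch '[[[0,0,-0.004],0],[[0,0,-0.004],0],[[0,0,0],0]]'; python3 -c "
from h import *
st()"
```

```text
t: 15.65
tool_pos: [0.4948, -0.2002, 0.0431]
orientation: [0.62, 0.349, 0.608, -0.352]
contact_force: [2.1, -12.4, 8.6]
gripper_width: 0.0505
t 15.65 pos [ 0.4948 -0.2002  0.0431] trough y,x(V) mm 75.3 2.8 w 0.0505 F [  2.0834 -12.3507   8.6026] j [-0.5923  0.7007  1.8123 -0.0051  0.6114 -1.1227]
axes x,y,z [ 0.0126 -0.012  -0.9998] [0.8605 0.5095 0.0047] [ 0.5094 -0.8604  0.0167] yang 30.630152351963158
```

```bash
python3 -m inch '[[[0,0,0.006],0],[[0,0,0.008],0],[[0,0,0],0],[[0,0,0],0]]'; python3 -c "
from h import *
st()"
```

```text
t: 16.05
tool_pos: [0.4952, -0.205, 0.0397]
orientation: [0.613, 0.351, 0.615, -0.351]
contact_force: [-0.0, 0.2, -0.0]
gripper_width: 0.0505
t 16.05 pos [ 0.4952 -0.205   0.0397] trough y,x(V) mm 79.7 0.7 w 0.0505 F [-0.0448  0.1726 -0.0323] j [-0.6013  0.7123  1.793   0.0004  0.6396 -1.1335]
axes x,y,z [-0.0026  0.0021 -1.    ] [ 0.8619  0.5071 -0.0012] [ 0.5071 -0.8619 -0.0031] yang 30.47222365654355
```

```bash
python3 -m inch '[[[-0.003,0,0],0],[[0,0,-0.004],0],[[0,0,-0.004],0],[[0,0,-0.003],0],[[0,0,0],0],[[0,0,0],0]]'; python3 -c "
from h import *
st()"
```

```text
t: 16.65
tool_pos: [0.492, -0.1982, 0.0437]
orientation: [0.616, 0.35, 0.612, -0.351]
contact_force: [1.2, -5.0, -1.7]
gripper_width: 0.0504
t 16.65 pos [ 0.492  -0.1982  0.0437] trough y,x(V) mm 72.2 1.5 w 0.0504 F [ 1.1829 -5.0066 -1.7202] j [-0.593   0.6996  1.8116 -0.0021  0.6255 -1.1246]
axes x,y,z [ 0.0033 -0.0037 -1.    ] [0.8612 0.5083 0.001 ] [ 0.5083 -0.8611  0.0049] yang 30.553528510156823
```

```bash
python3 -m inch '[[[0,0,-0.003],0],[[0,0,-0.003],0],[[0,0,0],0],[[0,0,0],0]]'; python3 -c "
from h import *
st()"
```

```text
t: 17.05
tool_pos: [0.4889, -0.1928, 0.0436]
orientation: [0.615, 0.35, 0.613, -0.351]
contact_force: [1.7, -5.0, -1.4]
gripper_width: 0.0501
t 17.05 pos [ 0.4889 -0.1928  0.0436] trough y,x(V) mm 66.0 1.5 w 0.0501 F [ 1.6992 -5.0445 -1.4463] j [-0.588   0.6965  1.8236 -0.0014  0.6172 -1.1195]
axes x,y,z [ 0.003 -0.003 -1.   ] [0.8614 0.5079 0.0011] [ 0.5078 -0.8614  0.0041] yang 30.520875684726075
```

```bash
python3 -m inch '[[[0,0,0.008],0],[[-0.02,0,0.005],0],[[-0.04,0,0],0],[[-0.045,0,0],0],[[0,0,-0.04],0],[[0,0,-0.045],0],[[0,0,-0.045],0],[[0,0,-0.045],0],[[0,0.02,-0.04],0],[[0,0.03,-0.035],0],[[0,0.03,-0.035],0],[[0,0.03,-0.03],0]]'; python3 -c "
from h import *
st()
for n in ('top',):
  im=bot.camera(n); cv2.imwrite(f'pics/{n}7r.png',im);cv2.imwrite(f'pics/{n}7.png',cv2.resize(im[160:280,230:400],None,fx=4.6,fy=4.6,interpolation=cv2.INTER_CUBIC))"
```

```text
t: 18.25
tool_pos: [0.4277, 0.127, 0.1483]
orientation: [0.613, 0.351, 0.615, -0.351]
contact_force: [0.4, -0.4, -0.4]
gripper_width: 0.0505
t 18.25 pos [0.4277 0.127  0.1483] trough y,x(V) mm -240.6 111.1 w 0.0505 F [ 0.369  -0.4087 -0.4227] j [ 0.0369  0.4328  1.9512  0.0008  0.7603 -0.4961]
axes x,y,z [-0.0028  0.0005 -1.    ] [ 0.8616  0.5076 -0.0021] [ 0.5076 -0.8616 -0.0018] yang 30.503029199118103
```

View pics/top7.png

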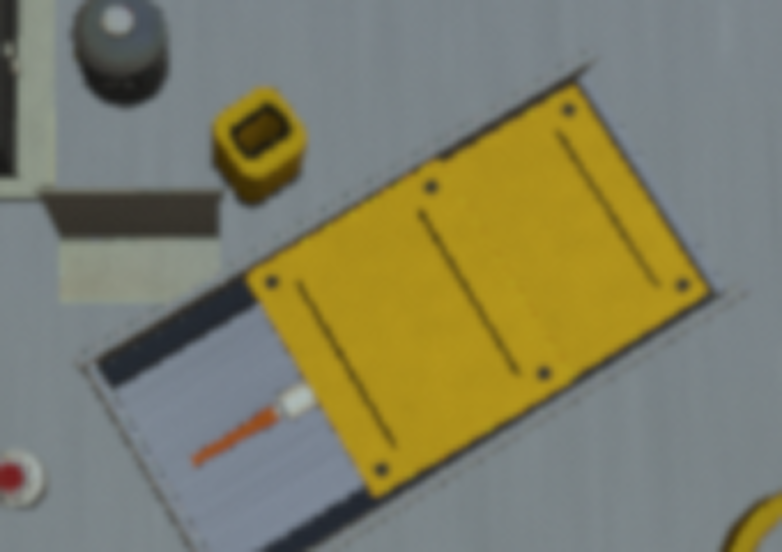

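Run:
```python
from h import *
np.set_printoptions(precision=1,suppress=True)
f6=lambda a:(np.float64(a)+.5)/3.3-.5+[180,130]
f=lambda a:(np.float64(a)+.5)/4.6-.5+[230,160]
def g(l,uv,z): 
    P=plane("top",uv,z)-C; print(l,z,(np.c_[P@U,P@V]*1000).tolist())
g("holes before",f6([(471,237),(583,171),(665,300),(552,369)]),.062)
g("rear holes now",f([(431,187),(544,373)]),.0645)
g("front holes now",f([(272,282),(381,469)]),.052)
g("front edge now",f([(248,272),(375,498)]),.050)
g("bottom rear holes",f([(568,110),(683,285)]),.038)
g("bottom rear edge",f([(578,85),(712,295)]),.038)
g("syringe tip",f([(194,462)]),.01)
```

```text
holes before 0.062 [[39.23871683272839, 53.70589889486364], [129.2485565933025, 53.53433621157776], [129.0347551492451, -49.52813978031795], [38.629351380825696, -49.43707499563996]]
rear holes now 0.0645 [[41.938472611386004, 54.71206385549476], [40.81097010956254, -49.03385397161292]]
front holes now 0.052 [[-46.357929323152334, 55.60654189803635], [-48.069883757910354, -47.90019222501575]]
front edge now 0.05 [[-53.62469987893743, 65.94540845840002], [-57.497855227154474, -58.15503694977511]]
bottom rear holes 0.038 [[127.51690067702378, 55.74639261850364], [129.0401205393918, -48.21234745773824]]
bottom rear edge 0.038 [[138.8552313800921, 64.03716129003156], [138.7868849955777, -59.83085409801253]]
syringe tip 0.01 [[-122.08390857843594, 2.3153722951780007]]
```

The middle plate's centre is at about y = 0 with the top plate still flush on it. The bottom plate's rear edge is at 138.8 mm, so it hasn't moved. Next I'll push the top plate alone.

```bash
python3 -m inch '[[[0,-0.03,0.03],0],[[0,-0.03,0.035],0],[[0,-0.03,0.035],0],[[0,-0.02,0.04],0],[[0,0,0.045],0],[[0,0,0.045],0],[[0,0,0.045],0],[[0,0,0.045],0],[[0,0,0.01],0],[[0,0,0],0],[[0,0,0],0]]' -0.18; python3 -c "
from h import *
st(); go(tp(.082,0.001,.08),30.5)"
```

```text
t: 19.4
tool_pos: [0.5001, -0.2138, 0.1477]
orientation: [0.612, 0.351, 0.615, -0.351]
contact_force: [-0.0, 1.7, 0.8]
gripper_width: 0.0505
t 19.4 pos [ 0.5001 -0.2138  0.1477] trough y,x(V) mm 89.8 0.5 w 0.0505 F [-0.0278  1.7327  0.7517] j [-0.6098  0.5371  1.7137  0.0006  0.895  -1.1422]
axes x,y,z [-0.0031  0.0028 -1.    ] [ 0.8618  0.5073 -0.0013] [ 0.5073 -0.8618 -0.004 ] yang 30.48325585790683
spin -0.02 shift mm [67.7  0.6 -7.5]
```

```bash
python3 -m inch '[[[0.03,0.001,-0.004],0],[[0.03,0,-0.004],0],[[0.02,0,0],0],[[0.01,0,0],0],[[0,0,0],0],[[0,0,0],0]]'; python3 -c "
from h import *
st(); go(tp(.070,0.001,.056),30.5)"
```

```text
t: 20.0
tool_pos: [0.4987, -0.2076, 0.0589]
orientation: [0.614, 0.351, 0.614, -0.351]
contact_force: [-0.7, 0.2, -0.5]
gripper_width: 0.0501
t 20.0 pos [ 0.4987 -0.2076  0.0589] trough y,x(V) mm 83.7 2.5 w 0.0501 F [-0.7031  0.2456 -0.4666] j [-0.6014  0.68    1.7782  0.0001  0.6832 -1.1343]
axes x,y,z [ 0.0002 -0.0001 -1.    ] [0.8614 0.508  0.0002] [ 0.508  -0.8614  0.0002] yang 30.5273819183939
spin 0.03 shift mm [  2.9  -1.5 -13.7]
```

```bash
python3 -m inch '[[[0.0025,-0.001,-0.006],0],[[0,0,-0.007],0],[[0,0,-0.004],0],[[0,0,-0.004],0],[[0,0,-0.003],0],[[0,0,0],0]]'; python3 -c "
from h import *
st()"
```

```text
t: 20.6
tool_pos: [0.4859, -0.1879, 0.056]
orientation: [0.614, 0.351, 0.614, -0.351]
contact_force: [0.0, 0.2, -0.4]
gripper_width: 0.0503
t 20.6 pos [ 0.4859 -0.1879  0.056 ] trough y,x(V) mm 60.3 1.4 w 0.0503 F [ 0.0022  0.1907 -0.4073] j [-0.5837  0.6709  1.8287  0.0001  0.641  -1.116 ]
axes x,y,z [ 0.0009 -0.0005 -1.    ] [0.8617 0.5074 0.0005] [ 0.5074 -0.8617  0.0009] yang 30.4911500897513
```

```bash
python3 -m inch '[[[0.0005,0,-0.003],0],[[0.0005,0,-0.003],0],[[0,0,0],0]]'; python3 -c "
from h import *
st()"
```

```text
t: 20.9
tool_pos: [0.4833, -0.1831, 0.0551]
orientation: [0.615, 0.351, 0.613, -0.351]
contact_force: [2.4, -2.0, 2.6]
gripper_width: 0.0501
t 20.9 pos [ 0.4833 -0.1831  0.0551] trough y,x(V) mm 54.8 1.6 w 0.0501 F [ 2.3764 -2.0123  2.6288] j [-0.5787  0.6694  1.8404  0.0002  0.6298 -1.1107]
axes x,y,z [ 0.0018 -0.001  -1.    ] [0.8619 0.5071 0.001 ] [ 0.5071 -0.8619  0.0017] yang 30.468524021331362
```

```bash
python3 -m inch '[[[-0.002,0,0],0],[[0,0,0],0]]'; python3 -c "
from h import *
st()";python3 -m inch '[[[0.0003,0,-0.003],0],[[0.0004,0,-0.003],0],[[0.0004,0,-0.003],0],[[0,0,0],0]]'; python3 -c "
from h import *
st()"
```

```text
t: 21.1
tool_pos: [0.4822, -0.1824, 0.0567]
orientation: [0.613, 0.351, 0.614, -0.351]
contact_force: [1.3, -1.8, 1.0]
gripper_width: 0.0504
t 21.1 pos [ 0.4822 -0.1824  0.0567] trough y,x(V) mm 53.6 1.0 w 0.0504 F [ 1.323  -1.7862  0.9548] j [-0.5787  0.6662  1.8406  0.0002  0.6359 -1.1108]
axes x,y,z [-0.0009  0.0007 -1.    ] [ 0.8618  0.5072 -0.0004] [ 0.5072 -0.8618 -0.0011] yang 30.47855783539007
t: 21.5
tool_pos: [0.4769, -0.1738, 0.0554]
orientation: [0.613, 0.351, 0.615, -0.351]
contact_force: [0.7, -0.6, -0.2]
gripper_width: 0.05
t 21.5 pos [ 0.4769 -0.1738  0.0554] trough y,x(V) mm 43.6 0.8 w 0.05 F [ 0.6533 -0.6339 -0.2458] j [-0.5702  0.6635  1.8601  0.0003  0.6208 -1.1027]
axes x,y,z [-0.0022  0.0017 -1.    ] [ 0.8617  0.5075 -0.0011] [ 0.5075 -0.8617 -0.0025] yang 30.495391982287906
```

```bash
python3 -m inch '[[[0.0011,0,-0.008],0],[[0.0011,0,-0.008],0],[[0.0011,0,-0.008],0],[[0.0011,0,-0.008],0],[[0,0,0],0]]'; python3 -c "
from h import *
st()"
```

```text
t: 22.0
tool_pos: [0.4602, -0.1456, 0.0512]
orientation: [0.613, 0.351, 0.615, -0.351]
contact_force: [-0.8, 0.8, 0.6]
gripper_width: 0.0501
t 22.0 pos [ 0.4602 -0.1456  0.0512] trough y,x(V) mm 10.8 0.8 w 0.0501 F [-0.8343  0.7994  0.6174] j [-0.5386  0.656   1.9239  0.0006  0.5648 -1.0718]
axes x,y,z [-0.0026  0.0019 -1.    ] [ 0.8615  0.5078 -0.0013] [ 0.5078 -0.8615 -0.0029] yang 30.519566994330575
```

```bash
python3 -m inch '[[[0.0011,0,-0.008],0],[[0.0011,0,-0.008],0],[[0.0005,0,-0.004],0],[[0,0,0],0]]'; python3 -c "
from h import *
st()"
```

```text
t: 22.4
tool_pos: [0.4502, -0.1288, 0.0483]
orientation: [0.613, 0.351, 0.615, -0.351]
contact_force: [-0.6, -0.4, 0.8]
gripper_width: 0.0505
t 22.4 pos [ 0.4502 -0.1288  0.0483] trough y,x(V) mm -8.8 0.6 w 0.0505 F [-0.6128 -0.4389  0.7582] j [-0.5182  0.6537  1.9611  0.0004  0.5301 -1.0509]
axes x,y,z [-0.0028  0.0018 -1.    ] [ 0.8616  0.5075 -0.0015] [ 0.5075 -0.8616 -0.003 ] yang 30.50070775875809
```

```bash
python3 -m inch '[[[0.0004,0,-0.003],0],[[0.0004,0,-0.003],0],[[0.0003,0,-0.002],0],[[0,0,0],0]]'; python3 -m inch '[[[0.0002,0,-0.002],0],[[0.0002,0,-0.002],0],[[0,0,0],0]]';python3 -c "
from h import *
st()"
```

```text
t: 22.8
tool_pos: [0.4472, -0.1229, 0.0474]
orientation: [0.614, 0.351, 0.614, -0.351]
contact_force: [-0.1, -0.6, -1.6]
gripper_width: 0.0498
t: 23.1
tool_pos: [0.4457, -0.1198, 0.0471]
orientation: [0.614, 0.351, 0.614, -0.351]
contact_force: [1.5, -1.7, -1.8]
gripper_width: 0.0505
t 23.1 pos [ 0.4457 -0.1198  0.0471] trough y,x(V) mm -18.8 1.4 w 0.0505 F [ 1.4913 -1.7151 -1.766 ] j [-0.5055  0.6521  1.9811  0.      0.5078 -1.0377]
axes x,y,z [ 0.0005 -0.0003 -1.    ] [0.8617 0.5074 0.0003] [ 0.5074 -0.8617  0.0005] yang 30.492538268922715
```

```bash
python3 -m inch '[[[0,0,-0.002],0],[[0,0,-0.002],0],[[0,0,-0.002],0],[[0,0,0],0]]';python3 -c "
from h import *
st()"
```

```text
t: 23.5
tool_pos: [0.4464, -0.1186, 0.0479]
orientation: [0.618, 0.349, 0.61, -0.351]
contact_force: [1.8, -12.7, -0.5]
gripper_width: 0.0506
t 23.5 pos [ 0.4464 -0.1186  0.0479] trough y,x(V) mm -19.5 2.6 w 0.0506 F [  1.8358 -12.6877  -0.5344] j [-0.5008  0.6492  1.987  -0.0049  0.4945 -1.0313]
axes x,y,z [ 0.0084 -0.0073 -0.9999] [0.8603 0.5097 0.0036] [ 0.5096 -0.8603  0.0106] yang 30.644366496747587
```

The force rose to 12 N while the tool stalled at y = -19.5, so the plate is against the stop. I'll back off and look.

```bash
python3 -m inch '[[[0,0,0.006],0],[[-0.01,0,0.005],0],[[-0.03,0,0],0],[[-0.045,0,0],0],[[-0.03,0,-0.02],0],[[0,0,-0.045],0],[[0,0,-0.045],0],[[0,0.02,-0.04],0],[[0,0.03,-0.035],0],[[0,0.03,-0.035],0],[[0,0.03,-0.02],0],[[0,0,0],0]]'; python3 -c "
from h import *
st()
for n in ('top','scene'):
  im=bot.camera(n); cv2.imwrite(f'pics/{n}8r.png',im);cv2.imwrite(f'pics/{n}8.png',cv2.resize(im[160:280,230:400],None,fx=4.6,fy=4.6,interpolation=cv2.INTER_CUBIC))"
```

```text
t: 24.7
tool_pos: [0.4213, 0.142, 0.1621]
orientation: [0.615, 0.35, 0.615, -0.349]
contact_force: [0.8, -0.7, -0.2]
gripper_width: 0.0507
t 24.7 pos [0.4213 0.142  0.1621] trough y,x(V) mm -256.8 113.2 w 0.0507 F [ 0.8384 -0.691  -0.1929] j [ 0.072   0.404   1.944   0.0017  0.7935 -0.4666]
axes x,y,z [-0.      0.0012 -1.    ] [0.859  0.5119 0.0006] [ 0.5119 -0.859  -0.001 ] yang 30.791381653018902
```

View pics/top8.png

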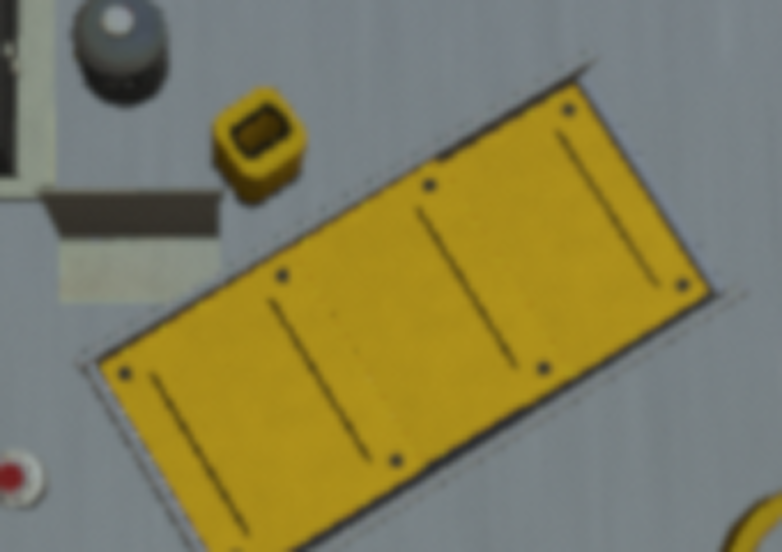

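View pics/scene8r.png

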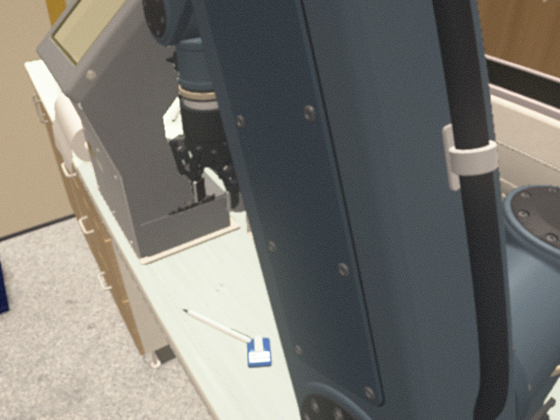

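Run:
```python
from h import *
f=lambda a:(np.float64(a)+.5)/4.6-.5+[230,160]
def g(l,uv,z): 
    P=plane("top",f(uv),z)-C; print(l,z,np.round(np.c_[P@U,P@V]*1000,1).tolist())
g("mid rear holes",[(429,185),(544,369)],.0515)
g("top rear holes",[(282,275),(396,460)],.0515)
g("top front hole",[(125,373)],.039)
g("top front edge",[(97,362),(205,548)],.038)
g("bottom rear holes",[(568,110),(683,285)],.038)
g("step edge mid rear, top rear",[(443,160),(430,468)],.05)
im=cv2.imread("pics/top8r.png"); cv2.imwrite("pics/z8.png",cv2.resize(im[225:295,240:340],None,fx=7.5,fy=7.5,interpolation=cv2.INTER_CUBIC))
```

```text
mid rear holes 0.0515 [[44.3, 57.4], [44.5, -47.6]]
top rear holes 0.0515 [[-40.4, 56.1], [-39.6, -48.0]]
top front hole 0.039 [[-129.4, 55.2]]
top front edge 0.038 [[-138.3, 66.9], [-138.9, -36.8]]
bottom rear holes 0.038 [[127.5, 55.7], [129.0, -48.2]]
step edge mid rear, top rear 0.05 [[57.1, 64.7], [-27.5, -59.6]]
```

View pics/z8.png

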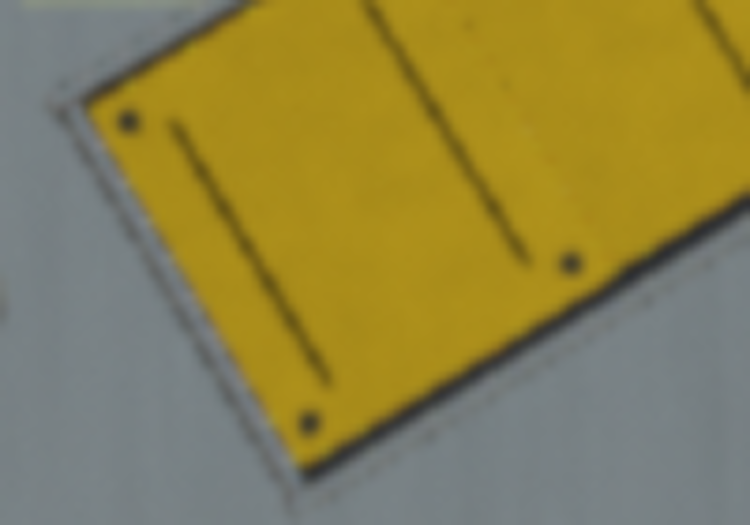

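Top view: the three plates form one closed cover with a thin light line at the stop, which is the stop itself. The middle plate's rear edge is at about 54 mm and the top plate's at about -30 mm. I'm handing in.

```bash
python3 -c "
from workcell import bot
print(bot.close_job())"
```

```text
the job is handed in; nothing more can be done
None
```

The syringe is in the trough and the three shield plates are slid out over it. I handed the job in after about 25 s of the 48 s allowed.

- **Syringe:** I set it down on the trough floor and released it only after contact showed at 9 N. A top picture taken before any plate moved shows it lying flat along the middle, cap tip at y ≈ -122 mm and plunger end at y ≈ +7 mm.
- **Two upper plates:** I pushed them together until the middle plate's centre was at about y = 0. On the way they held on the fingertips by friction at about 12 N. I backed off briefly, let them tip, and finished at 5 N.
- **Top plate:** I then pushed it alone until it stalled against the high stop at 12–13 N. During that push the force dropped to nearly zero for part of the way. The last picture shows the plate did move the whole way.

| Check in the last top picture | Measured |
|---|---|
| Top plate, front edge (top surface) | y ≈ -138 to -139 mm, no gap visible at the stop |
| Top plate, rear edge | y ≈ -30 mm |
| Middle plate, rear edge | y ≈ 54 mm |
| Bottom plate, rear edge | y ≈ 139 mm (measured one picture earlier; rear holes unchanged since) |
| Lap, top over middle | about 25 mm |
| Lap, middle over bottom | about 26 mm |

The lead pot, holder and vial show no movement by eye. The gripper was clear of everything at hand-in.

The arm hid the trough from the scene camera in the last check, so those positions come from the top camera only, good to about 2 mm. The syringe was not visible once covered.

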